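# Lever a heavy marble slab up onto its sprung legs

## Task

The marble slab has to stand tilted up on its sprung legs so that it can dry underneath. Slide the toe of the steel bar over the wooden block and under the slab until you feel it meet the stop of the lifting step, taking care not to shove the slab back, lever the front of the slab up with the bar until the legs have sprung forward to their stop, and ease it down gently onto the legs. Then draw the bar out and lay it flat on the worktop, clear of the slab and the block, without touching the slab with the gripper or disturbing the other things.

Things in the scene. Friction and masses are not known exactly. Their poses are not given: they have to be found in the camera images.
- slab: Heavy marble slab, 220 (x) x 180 (y) x 20 mm, 2.0 to 3.0 kg, loose on four rubber feet: stone underside 32 mm, top 52 mm above the worktop. Origin on the worktop under its middle, z up, +x to the rear, front edge at x = -110 mm. Feet at x = -75 and +90, y = +-70 mm. About 10 N of level push can start to shove it. Lifting takes 10 to 20 N at the step.
- slab_step (a point): Region of the wooden lifting step under the slab (x = -62, y = 0, 18 mm up): 70 mm wide, a ledge 6 mm deep in x, 18 mm above the worktop, open to the front; behind it a stop reaches down to 3 mm above the worktop. The stop's face lies 30 to 66 mm behind the front edge, different each time, not measured: feel it. Only this ledge lifts the slab high enough, the stone in front does not.
- slab_pivot (a point): Axis of the steel legs at mid-width, x = -85 mm, 42 mm up. A sprung leg on each side of the slab, 64 mm from pivot to foot, is folded back, its foot dragging. When the axis has risen 22 mm (slab tilt about 0.13 rad) the legs swing by themselves to a stop just past upright and carry the slab at about 0.12 rad, front high. Lowered sooner, it rests too low.
- slab_front (a point): Middle of the front lower edge of the stone, 32 mm above the worktop at first; axes as the slab's. The slab must not have been pushed along more than 4 mm while level.
- block: Loose wooden fulcrum block in front of the slab, 0.45 kg: a base 44 (x) x 70 (y) x 10 mm that carries a half-round ridge (radius 12 mm) along its y axis over its middle; the top of the ridge is 30 mm above the worktop. Origin on the worktop under its middle; +x points roughly to the slab.
- bar: Flat steel pry bar, 300 x 20 x 5 mm, 0.2 kg, flat underside throughout, with a dark wooden handle (110 x 24 mm, 20 mm high from the underside) from x = -150 to x = -40 mm. Origin at the middle of the underside; +x points to the thin toe, z up as it lies.
- bar_toe (a point): End of the bar's toe, on the underside, x = +150 mm in the bar's frame (the toe is 5 mm thick).
- bar_grip (a point): Middle of the handle's height at x = -100 mm in the bar's frame, 10 mm above the underside: a good place to grip across the 24 mm width.
- egg_cup: Cream egg cup, 48 x 48 x 51 mm, a bystander behind the work; origin under its middle.
- tin: Food tin, 57 mm across, 72 mm high, a bystander; origin under its middle.
- timer: Round egg timer, 62 mm across, 50 mm high, a bystander; origin under its middle.
- candle: Small candle in a metal cup, 38 mm across, 16 mm high, a bystander; origin under its middle.
- matches: Match box, 37 x 56 x 17 mm, a bystander; origin under its middle.

How it is judged (in metres and radians):
On the way, in this order (a step that is already met when the one before it is completed fails the run):
1. the bar's toe is under the slab's lifting step, near its stop, with the slab still down (x of bar_toe in the frame of slab above -0.086 m and z of bar_toe in the frame of slab below 0.018 m and y of bar_toe in the frame of slab between -0.035 and 0.035 m and angle between slab's own z axis and vertical below 0.03 rad), for 0.1 s.
2. the slab's front is levered up with the bar bearing on the block (angle between slab's own z axis and vertical above 0.11 rad and contact force between bar and slab above 3 N and contact force between bar and block above 5 N), for 0.1 s.
At the end, for the whole second after the job is handed in: The slab rests on its legs, tilted 0.11 to 0.15 rad and still, its origin within 15 mm of its start (tilting alone lifts it 11 mm); the bar lies flat (within 0.08 rad) and still on the worktop, its toe in front of the slab, touching neither slab nor block (angle between slab's own z axis and vertical between 0.11 and 0.15 rad and linear speed of each of slab, bar below 0.02 m/s and distance of slab from where it was at the start of the episode below 0.015 m and height (world z) of each of bar_toe, bar below 0.012 m and angle between bar's own z axis and vertical below 0.08 rad and contact force between bar and slab below 0.1 N and contact force between bar and block below 0.1 N and x of bar_toe in the frame of slab below -0.12 m).
It fails at once if the slab is shoved: its origin moves more than 4 mm while it is level, or more than 25 mm at all (tilting alone lifts it 11 mm) ((angle between slab's own z axis and vertical below 0.015 rad and distance of slab from where it was at the start of the episode above 0.004 m) or distance of slab from where it was at the start of the episode above 0.025 m).
It fails at once if the bar bears on the slab with more than 45 N (contact force between bar and slab above 45 N).
It fails at once if the slab is tipped up more than 0.2 rad, or dropped or jerked (turning faster than 0.8 rad/s) (angle between slab's own z axis and vertical above 0.2 rad or angular speed of slab above 0.8 rad/s).
It fails at once if the gripper or arm touches the slab (contact force between any of the fingers, the arm and slab above 1 N).
It fails at once if another thing on the worktop is moved more than 25 mm (distance of any of egg_cup, tin, timer, candle, matches from where it was at the start of the episode above 0.025 m).
It also fails if it takes over 72 s, if anything falls off the work surface, if the arm or the gripper's body presses on something with over 40 N, if the wrist force passes 120 N, or if a joint passes its speed limit or range.

## Robot

A 6-joint arm with a two-finger parallel gripper is mounted at the origin on a cart in front of the work surface, level with it; the furniture and walls round the work are solid. World frame = base frame: x ahead of the robot, y to its left, z up, the work surface at z = 0. Lengths are in m, angles in degrees, forces in N, time in s.
With the tool pointing down it reaches from about 0.4 to 0.825 m from the base axis. Payload 7 kg.
Tool frame: the origin (TCP) lies on the centre line of the jaws, within the pads' length; the fingertips stand 19 mm ahead of it and the grasp point (between the pads) is the TCP; z points along the fingers, y is the line along which they close (so a half turn about z gives the same grasp; the last joint's range is limited). The gripper opens to 88 mm and grips with 3 to 60 N. Pads are 19 mm wide; open, the fingers measure 130 mm over their backs; the gripper's body (78 mm by 193 mm) begins 47 mm behind the grasp point.
Start: joints at [-50.644, 20.546, 0.682, 0, -70.136, -16.507], TCP at [0.262, -0.622, 0.246] pointing down, gripper open.
Joint ranges: [-176.03, 176.03], [-82.01, 121.73], [-58.28, 71.71], [-173.87, 95.51], [-174.79, -0.11], [-173.66, 173.66]. Speed limits (degrees/s): [136.94, 136.94, 172.46, 180, 180, 180].

## Interface

Orientations are given as [roll, pitch, yaw] about the fixed x, y, z axes, in that order (R = Rz(yaw) Ry(pitch) Rx(roll)).
In Python, from plant import * gives the robot as it stands. The module is installed in compiled form; this text tells all that it offers.
- The arm moves only by the tool play_rows, never from a script. Its argument "deltas" is a list of rows, each a list of 6 numbers: the shift along the world's x, y, z scaled (see below), then the turn, a rotation vector about the world's x, y, z scaled (see below). A call has 1 to 10 rows; each row shifts and turns the commanded pose from where the row before left it; what a row does not reach is not made up. The controller multiplies each number of a shift by 800 mm and each number of a turn by 180 degrees. A row lasts 1/10 s, in which the tool goes at most 50 mm and 8.59 degrees, less where a joint would pass 70% of its speed; a pose out of reach is approached as far as the arm can. A call with a number of a shift or a turn outside -1 to 1 is refused whole. A call with a gripper value outside its range is refused whole. "gripper" is the gripper command: -1 is shut, 1 is fully open, values between are in proportion, set as the call begins (left out, the last holds). The fingers move at their own pace and stop on an object; the grip force is fixed at half the most. Time passes only in rows, so rows that do not move let the fingers close. It gives the time, the measured TCP pose, the force, the opening and the grip force at its end, in the units of the state.
- get_obs(): the state, without advancing time (a new reading comes with each control period).
- snapshot(name): name is "scene" or "top" or "wrist"; returns (picture, depth): 400x640x3 uint8, blue, green, red; 400x640 float32, m along the optical axis (not along the pixel's ray), 0 where there is no reading.
- camera_model(name): a dict with "fx", "fy", "cx", "cy" (pixels), "k1" (the pictures are not rectified: a ray, as slopes to the right and down, at radius r is drawn at 1 + k1 r^2 times it, then the intrinsics apply), "world_to_cam" (4x4, takes a point from world to camera coordinates). Camera axes: x right, y down, z forward; pixel columns grow to the right and rows downward; lengths in m; the calibration is good to about 2 mm. A picture is of the moment at which its call begins: read the wrist's pose just before it. camera_model takes no time and is no camera call; for the wrist camera it gives the pose at the moment of the call.
- close_job(): hands the job in; it is judged then, once.
The state is a dict: "clock": time; "joint_pos": joint angles; "qvel": joint speeds; "tau": joint torques, N m; "tool_pos": TCP position; "orientation": TCP orientation; "force": force on the tool from outside, world axes, zero at the start; "moment": the same for the moment, N m; "opening": finger opening in m; "gripper_force": force on a finger pad.
Only numpy, scipy, OpenCV 4.12 (cv2) and the standard library are available. Lean on these libraries where they do the work, as an engineer would, in place of code of your own. Each camera call takes 0.05 s, during which the arm holds its last target. There are 200 camera calls.

## Working session

There is one attempt and no reset: what is moved stays moved. The work goes in short steps, Python scripts to look and compute and a tool call to move; the robot and the scene stay as the last step left them, time stands still between calls to the robot, and variables do not carry over. Pictures are saved under pics/ and viewed, at most 10 in all, crops included, and the job is handed in when it is done.

Besides the shell and the picture viewer there is one more tool, called after "Call:" as a command line: name --pt "numbers of a row" for each row, then --argument value for the rest. play_rows: Moves the arm, as the interface text tells. Its arguments: {"type":"object","properties":{"deltas":{"type":"array","items":{"type":"array","items":{"type":"number","minimum":-1,"maximum":1}}},"gripper":{"type":"number"}},"required":["deltas"]}

```bash
mkdir -p pics
cat > h.py <<'E'
from plant import *
import numpy as np, cv2
def cloud(name):
    m=camera_model(name); p,d=snapshot(name)
    v,u=np.mgrid[0:400,0:640]
    x=(u-m['cx'])/m['fx']; y=(v-m['cy'])/m['fy']
    xs,ys=x.copy(),y.copy()
    for _ in range(8):
        s=1+m['k1']*(xs**2+ys**2); xs=x/s; ys=y/s
    P=np.stack([xs*d,ys*d,d,np.ones_like(d)],-1)
    W=P@np.linalg.inv(m['world_to_cam']).T
    W=W[...,:3]; W[d==0]=np.nan
    return p,d,W
E
python3 - <<'E'
from h import *
print(get_obs())
for n in("top","scene"):
    p,d,W=cloud(n); cv2.imwrite(f'pics/{n}.png',p); np.savez(f'{n}.npz',p=p,W=W); m=camera_model(n); print(n,np.linalg.inv(m['world_to_cam'])[:3].round(3),m['fx'])
E
```

```text
{'clock': 0.0, 'joint_pos': array([-5.06428169e+01,  2.05913084e+01,  6.33434544e-01, -2.01871995e-02,
       -7.01371527e+01, -1.65079985e+01]), 'qvel': array([-0.09254804,  0.06692952, -0.03011674,  0.0628857 , -0.03329318,
       -0.06661815]), 'tau': array([ 7.97143207e-05, -5.82714200e+01,  2.93051541e+01,  6.99694142e+00,
        6.72103168e-03, -1.69092427e-04]), 'tool_pos': array([ 0.26191134, -0.62160544,  0.24462132]), 'orientation': array([ 1.79903498e+02, -8.80931456e-03, -1.57157683e+02]), 'force': array([1.8732407 , 0.06908245, 0.23796479]), 'moment': array([0.01645298, 0.00364364, 0.01151396]), 'gripper_force': 0.0, 'opening': 0.08795466084259566}
top [[ 0.027 -0.997  0.068  0.44 ]
 [-1.    -0.026  0.013 -0.162]
 [-0.011 -0.068 -0.998  1.161]] 396.82172247888525
scene [[-0.792 -0.454  0.409 -0.035]
 [-0.611  0.596 -0.521  0.543]
 [-0.007 -0.662 -0.749  1.064]] 490.16669942526596
```

View pics/top.png

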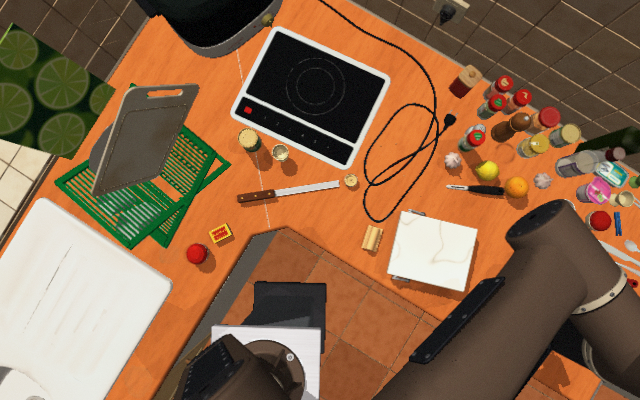

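View pics/scene.png

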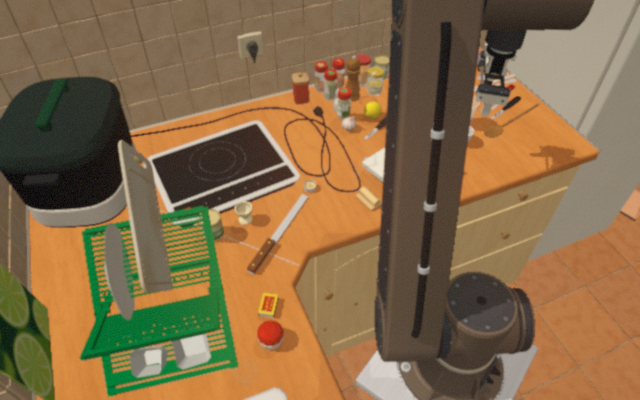

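The top view shows the slab at about (432,250), the block at (372,238), and the bar from (237,197) to (340,183). The candle sits at (350,181), just off the toe. In the scene view the arm partly hides the slab.

Run:
```python
from h import *
z=np.load('top.npz'); p,W=z['p'],z['W']
hsv=cv2.cvtColor(p,cv2.COLOR_BGR2HSV)
print('table z', np.nanmedian(W[215:225,290:350,2]), np.nanmedian(W[280:300,180:200,2]))
def reg(name,x0,y0,x1,y1,mask):
    M=np.zeros(mask.shape,bool); M[y0:y1,x0:x1]=mask[y0:y1,x0:x1]
    P=W[M]; P=P[~np.isnan(P[:,0])]
    r=cv2.minAreaRect((P[:,:2]*1000).astype(np.float32)); print(name,len(P),'z',np.percentile(P[:,2],[5,50,95]).round(4),'med',np.median(P[:,:2],0).round(4),'rect',np.round(r[0],1),np.round(r[1],1),round(r[2],1)); print(cv2.boxPoints(r).round(0).tolist())
Z=W[...,2]
reg('slab',380,205,485,300,(Z>.042)&(Z<.065)&(hsv[...,1]<60))
reg('block',355,220,388,255,(Z>.006)&(Z<.04))
reg('handle',225,180,278,210,(Z>.012)&(Z<.03))
reg('blade',272,175,344,203,(hsv[...,1]<90))
reg('candle',342,172,362,190,(Z>.009))
reg('egg',270,142,292,165,(Z>.03))
reg('timer',185,240,210,268,(Z>.03))
reg('matches',205,220,235,246,(Z>.010))
reg('blkhi',355,220,388,255,(Z>.024)&(Z<.04))
reg('tin',235,125,262,155,(Z>.05))
b=p[195:305,345:490]; cv2.imwrite('pics/c.png',np.hstack([cv2.resize(p[200:300,350:490],None,fx=4,fy=4,interpolation=cv2.INTER_CUBIC)]))
```

```text
table z -0.000204865127905407 -0.0006187994934691021
slab 5022 z [0.0486 0.052  0.0555] med [ 0.3878 -0.4646] rect [ 387.2 -466.2] [219.4 199.1] 76.9
[[265.0, -551.0], [459.0, -596.0], [509.0, -382.0], [315.0, -337.0]]
block 393 z [0.007  0.0154 0.0313] med [ 0.4213 -0.303 ] rect [ 422.3 -300.8] [97.2 81. ] 5.5
[[370.0, -265.0], [378.0, -346.0], [475.0, -336.0], [467.0, -256.0]]
handle 317 z [0.0159 0.0194 0.0228] med [0.5322 0.0376] rect [532.2  37.5] [ 24.2 110.2] 10.5
[[510.0, 89.0], [530.0, -19.0], [554.0, -14.0], [534.0, 94.0]]
blade 437 z [0.0012 0.0051 0.0089] med [ 0.5593 -0.1076] rect [ 559.7 -109.2] [ 20.  190.6] 10.6
[[532.0, -17.0], [568.0, -205.0], [587.0, -201.0], [552.0, -14.0]]
candle 69 z [0.0091 0.0111 0.0158] med [ 0.586  -0.2358] rect [ 585.9 -237.9] [36.5 36.3] 21.5
[[562.0, -228.0], [576.0, -261.0], [610.0, -248.0], [596.0, -214.0]]
egg 172 z [0.031  0.0421 0.0522] med [ 0.6649 -0.0335] rect [662.9 -34.9] [45.9 60.7] 74.5
[[628.0, -49.0], [686.0, -65.0], [698.0, -21.0], [640.0, -5.0]]
timer 350 z [0.0339 0.0453 0.0509] med [0.3609 0.1938] rect [359.8 196.5] [57.1 56.6] 0.5
[[331.0, 225.0], [332.0, 168.0], [389.0, 168.0], [388.0, 225.0]]
matches 257 z [0.0138 0.0173 0.0214] med [0.4209 0.1373] rect [420.7 137.9] [36.7 56.9] 28.4
[[391.0, 154.0], [418.0, 104.0], [450.0, 122.0], [423.0, 172.0]]
blkhi 163 z [0.0248 0.0282 0.0321] med [ 0.4193 -0.3032] rect [ 419.  -302.8] [22.8 65.8] 73.7
[[384.0, -304.0], [447.0, -323.0], [454.0, -301.0], [391.0, -283.0]]
tin 353 z [0.0595 0.069  0.0732] med [0.6896 0.0564] rect [690.7  57.3] [55.6 55.2] 64.8
[[654.0, 44.0], [704.0, 20.0], [728.0, 71.0], [678.0, 94.0]]
```

View pics/c.png

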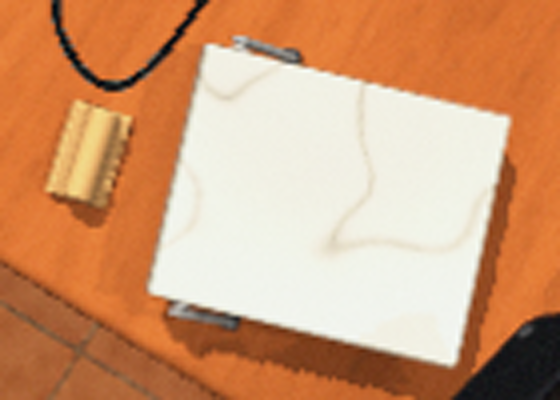

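```bash
cat >> h.py <<'E'
def ray(name,uv,z):
    m=camera_model(name); K=np.array([[m['fx'],0,m['cx']],[0,m['fy'],m['cy']],[0,0,1.]])
    n=cv2.undistortPoints(np.array(uv,float).reshape(-1,1,2),K,np.array([m['k1'],0,0,0]))[:,0]
    T=np.linalg.inv(m['world_to_cam']); D=np.c_[n,np.ones(len(n))]@T[:3,:3].T
    return T[:3,3]+D*((z-T[2,3])/D[:,2])[:,None]
E
python3 - <<'E'
from h import *
z=np.load('top.npz'); p,W=z['p'],z['W']
hsv=cv2.cvtColor(p,cv2.COLOR_BGR2HSV)
M=((hsv[...,1]<45)&(hsv[...,2]>150)).astype(np.uint8); R=np.zeros_like(M); R[203:298,384:485]=1; M&=R
M=cv2.morphologyEx(M,cv2.MORPH_OPEN,np.ones((5,5),np.uint8))
c=max(cv2.findContours(M,0,2)[0],key=cv2.contourArea)[:,0].astype(float)
P=ray('top',c,.052)[:,:2]*1000
r=cv2.minAreaRect(P.astype(np.float32)); print('slab rect',r, cv2.boxPoints(r).round(1).tolist())
uv=np.array([[205,45],[510,118],[457,366],[150,292]])/4+[350,200]-.375
C=ray('top',uv,.052); print(C.round(4)); print('ctr',C.mean(0), 'sides',np.linalg.norm(np.diff(C[[0,1,2,3,0]],axis=0),axis=1)); 
for a,b in((0,1),(3,2)): print(np.degrees(np.arctan2(*(C[b]-C[a])[1::-1])))
# block base via ray at z=.010 corner picks, ridge by hi points
uv=np.array([[77,100],[132,117],[108,208],[47,190]])/4+[350,200]-.375
B=ray('top',uv,.010); print('block',B.round(4).tolist(),B.mean(0))
Mb=((hsv[...,0]>17)&(hsv[...,0]<30)&(hsv[...,1]>60)).astype(np.uint8); R=np.zeros_like(M); R[222:256,358:386]=1; Mb&=R
c=max(cv2.findContours(Mb,0,2)[0],key=cv2.contourArea)[:,0].astype(float)
r=cv2.minAreaRect((ray('top',c,.012)[:,:2]*1000).astype(np.float32)); print('blk',r)
# ridge: robust fit of top points
sel=np.zeros(M.shape,bool); sel[222:256,358:386]=1; sel&=(W[...,2]>.025)&(W[...,2]<.036)
Q=W[sel]; u,s,vt=np.linalg.svd(Q[:,:2]-Q[:,:2].mean(0)); print(Q.mean(0),vt[0],np.degrees(np.arctan2(vt[0,1],vt[0,0])))
E
```

```text
slab rect ((389.5986328125, -465.9600830078125), (219.5693817138672, 181.43504333496094), 78.20886993408203) [[278.3999938964844, -554.9000244140625], [456.0, -592.0], [500.79998779296875, -377.0], [323.20001220703125, -340.0]]
[[ 0.4973 -0.3771  0.052 ]
 [ 0.4517 -0.5921  0.052 ]
 [ 0.279  -0.556   0.052 ]
 [ 0.325  -0.3415  0.052 ]]
ctr [ 0.38823754 -0.46668829  0.052     ] sides [0.21984558 0.17649838 0.21936441 0.1759723 ]
-101.96239888861736
-102.10031237872724
block [[0.4572, -0.293, 0.01], [0.4459, -0.3331, 0.01], [0.38, -0.3169, 0.01], [0.3918, -0.2727, 0.01]] [ 0.41871607 -0.30391684  0.01      ]
blk ((420.3021240234375, -301.10833740234375), (14.452564239501953, 65.90916442871094), 69.28160858154297)
[ 0.41885786 -0.3030624   0.02853095] [-0.95753685  0.2883109 ] 163.2431409708822
```

The slab's centre is about (0.389,-0.466) with yaw -102°, and the block is at (0.419,-0.303) with yaw -107°. The bar lies at -79.3°, with its grip point at (0.531,0.0425). The measured sizes match the given ones, so I'll move to the grip.

Call:
play_rows --pt "0.021 0.0519 0 0 0 0.027" --pt "0.021 0.0519 0 0 0 0.027" --pt "0.021 0.0519 0 0 0 0.027" --pt "0.021 0.0519 0 0 0 0.027" --pt "0.021 0.0519 0 0 0 0.027" --pt "0.021 0.0519 0 0 0 0.027" --pt "0.021 0.0519 0 0 0 0.027" --pt "0.021 0.0519 0 0 0 0.027" --gripper 1

```text
clock: 0.9
tool_pos: [0.3966, -0.2881, 0.2454]
orientation: [180.0, 0.0, -118.1]
force: [1.9, -1.0, 0.5]
opening: 0.0878
gripper_force: 0.0
```

Call:
play_rows --pt "0.021 0.0519 -0.0195 0 0 0.027" --pt "0.021 0.0519 -0.0195 0 0 0.027" --pt "0.021 0.0519 -0.0195 0 0 0.027" --pt "0.021 0.0519 -0.0195 0 0 0.027" --pt "0.021 0.0519 -0.0195 0 0 0.027" --pt "0.021 0.0519 -0.0195 0 0 0.027" --pt "0.021 0.0519 -0.0195 0 0 0.027" --pt "0.021 0.0519 -0.0195 0 0 0.027" --pt "0 0 0 0 0 0"

```text
clock: 1.8
tool_pos: [0.5316, 0.0459, 0.1184]
orientation: [179.9, -0.0, -79.0]
force: [0.0, -0.5, -0.8]
opening: 0.0876
gripper_force: 0.0
```

Run:
```python
from h import *
o=get_obs(); print(o['tool_pos'],o['orientation'],o['joint_pos'].round(1))
p,d,W=cloud('wrist'); cv2.imwrite('pics/w1.png',p)
Z=W[...,2]; M=(Z>.012)&(Z<.03)&(abs(W[...,0]-.53)<.06)&(abs(W[...,1]-.04)<.09)
P=W[M]; r=cv2.minAreaRect((P[:,:2]*1000).astype(np.float32)); print(len(P),np.median(P[:,2]),r)
```

```text
[0.53158591 0.0459019  0.11840825] [ 1.79851472e+02 -3.22927207e-02 -7.90262189e+01] [ 26.   14.3 -26.7  -0.  -49.1 -15. ]
4918 0.020195290282188957 ((530.2003784179688, 39.82798767089844), (23.56343650817871, 109.15094757080078), 10.325203895568848)
```

View pics/w1.png

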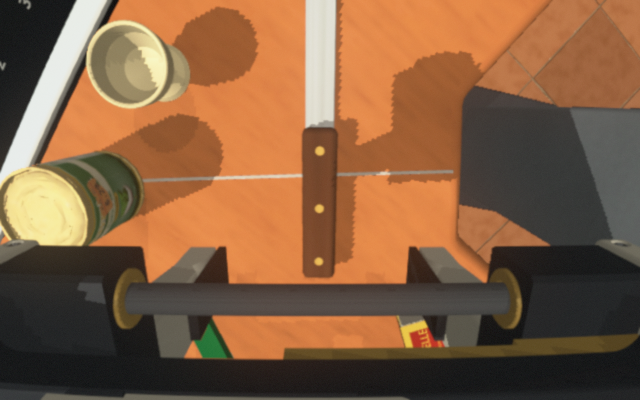

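The wrist view shows the handle from (320,127) to (320,275), midway between the fingers at columns 208 and 425. I'll descend and grip.

Call:
play_rows --pt "-0.002 -0.0025 -0.04 0 0 0" --pt "0 0 -0.04 0 0 0" --pt "0 0 -0.025 0 0 0" --pt "0 0 -0.0155 0 0 0" --pt "0 0 0 0 0 0" --pt "0 0 0 0 0 0"

```text
clock: 2.45
tool_pos: [0.5297, 0.0401, 0.0251]
orientation: [-180.0, -0.0, -79.4]
force: [1.6, 0.1, 0.3]
opening: 0.0878
gripper_force: 0.0
```

Call:
play_rows --pt "0 0 0 0 0 0" --pt "0 0 0 0 0 0" --pt "0 0 0 0 0 0" --pt "0 0 0 0 0 0" --pt "0 0 0 0 0 0" --pt "0 0 0 0 0 0" --pt "0 0 0 0 0 0" --pt "0 0 0 0 0 0" --gripper -1

```text
clock: 3.25
tool_pos: [0.5293, 0.0403, 0.0243]
orientation: [180.0, -0.0, -79.4]
force: [-1.1, -0.3, 0.2]
opening: 0.0292
gripper_force: 0.0
```

Call:
play_rows --pt "0 0 0 0 0 0" --pt "0 0 0 0 0 0" --pt "0 0 0 0 0 0" --pt "0 0 0 0 0 0" --pt "0 0 0 0 0 0"

```text
clock: 3.75
tool_pos: [0.5293, 0.0403, 0.0243]
orientation: [-180.0, 0.0, -79.4]
force: [1.0, -0.2, -1.0]
opening: 0.0233
gripper_force: 30.0
```

Call:
play_rows --pt "0 0 0.01 0 0 0" --pt "0 0 0.02 0 0 0" --pt "0 0 0.03 0 0 0" --pt "0 0 0.03 0 0 0" --pt "0 0 0.02 0 0 0" --pt "0 0 0 0 0 0" --pt "0 0 0 0 0 0"

```text
clock: 4.45
tool_pos: [0.5289, 0.0402, 0.1123]
orientation: [-180.0, 0.0, -79.4]
force: [-1.1, 0.1, -2.3]
opening: 0.0238
gripper_force: 30.0
```

```bash
cat > bar.py <<'E'
from h import *
def bar():
    o=get_obs(); t=o['tool_pos']
    p,d,W=cloud('wrist')
    hsv=cv2.cvtColor(p,cv2.COLOR_BGR2HSV)
    from scipy.spatial.transform import Rotation as R
    T=R.from_euler('xyz',o['orientation'],degrees=True).as_matrix()
    L=(W-t)@T   # tool frame
    M=(abs(L[...,1])<.02)&(abs(L[...,0])<.3)&(L[...,2]>-.02)&(L[...,2]<.07)
    return o,p,L,M,W
E
python3 - <<'E'
from bar import *
o,p,L,M,W=bar(); print(o['tool_pos'],o['orientation'],o['force'],o['moment'],o['opening'],o['gripper_force'])
cv2.imwrite('pics/w2.png',p)
for a in np.arange(-.06,.28,.02):
    s=M&(L[...,0]>a)&(L[...,0]<a+.02)
    if s.sum()>10: print(round(a+.01,3),s.sum(),L[s].mean(0).round(4),np.ptp(L[s][:,1]).round(4),W[s][:,2].mean().round(4))
E
```

```text
[0.52885991 0.04024486 0.11234995] [-1.79991971e+02  2.64340007e-02 -7.94152015e+01] [-1.05558903  0.09379859 -2.31314374] [0.08095396 0.20653081 0.00635114] 0.023753123550352 29.983288049697876
-0.03 1513 [-0.0285  0.0005  0.0042] 0.0237 0.1082
-0.01 397 [-0.0041  0.0004  0.0023] 0.0238 0.1101
0.01 3734 [0.0098 0.0001 0.0012] 0.04 0.1112
0.03 2432 [0.0302 0.0003 0.0044] 0.0236 0.1079
0.05 2700 [0.0499 0.0002 0.0078] 0.0235 0.1045
0.07 2099 [0.0702 0.0001 0.0193] 0.0197 0.093
0.09 2310 [0.0902 0.0001 0.0194] 0.0198 0.0929
0.11 2034 [ 0.1083 -0.      0.0195] 0.02 0.0928
```

View pics/w2.png

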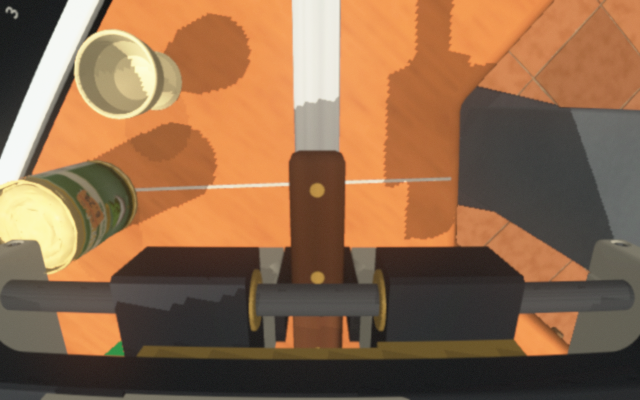

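The bar is held level. In the tool frame its underside is 24.3 mm below the TCP and its toe is 245.5 mm ahead. Next I'll plan the approach in the slab frame.

```bash
cat > plan.py <<'E'
from h import *
from scipy.spatial.transform import Rotation as R
C=np.array([.3892,-.4662]); YAW=np.radians(-101.9)
xs=np.array([np.cos(YAW),np.sin(YAW),0]); ys=np.array([-xs[1],xs[0],0]); zz=np.array([0,0,1.])
TOE=[.2455,0,.0243]
def pose(x,z,th,y=-.002):
    toe=np.r_[C,0]+x*xs+y*ys+z*zz
    bx=np.cos(th)*xs-np.sin(th)*zz; up=np.sin(th)*xs+np.cos(th)*zz
    M=np.c_[bx,np.cross(-up,bx),-up]
    return toe-M@TOE, R.from_matrix(M)
def obs():
    o=get_obs(); t=o['tool_pos']; r=R.from_euler('xyz',o['orientation'],degrees=True)
    toe=t+r.as_matrix()@TOE; d=toe-np.r_[C,0]
    print('t',round(o['clock'],2),'tcp',t.round(4),'toe slab x %.1f y %.1f z %.1f'%(1000*d@xs,1000*d@ys,1000*d[2]),'th %.3f'%-np.arcsin(r.as_matrix()[2,0]),'F slab',np.round([o['force']@xs,o['force']@ys,o['force'][2]],1),'M',o['moment'].round(2),'grip',round(o['opening'],4))
    return t,r
def path(wps,n,cur=None):
    t,r=obs() if cur is None else cur
    for w,k in zip(wps,n):
        P,Q=pose(*w); d=(P-t)/.8; rv=(Q*r.inv()).as_rotvec()/np.pi
        print(w,'tcp',P.round(4),'total',d.round(4),rv.round(4),'per row',k,d.round(4)/k,(rv/k).round(4)); t,r=P,Q
E
python3 - <<'E'
from plan import *
path([(-.215,.12,.35),(-.200,.045,.35),(-.13,.0194,.35),(-.1,.009,.345),(-.088,.009,.295),(-.075,.009,.254),(-.06,.009,.219),(-.044,.009,.19)],[10,5,5,5,6,6,6,6])
E
```

```text
t 4.5 tcp [0.5285 0.0401 0.1117] toe slab x -297.3 y 125.8 z 87.4 th 0.000 F slab [-0.2 -0.4 -1.7] M [ 0.06  0.15 -0.01] grip 0.0236
(-0.215, 0.12, 0.35) tcp [ 0.4774 -0.0379  0.227 ] total [-0.0639 -0.0975  0.1441] [ 0.1121 -0.0016 -0.1237] per row 10 [-0.00639 -0.00975  0.01441] [ 0.0112 -0.0002 -0.0124]
(-0.2, 0.045, 0.35) tcp [ 0.4743 -0.0526  0.152 ] total [-0.0039 -0.0183 -0.0938] [0. 0. 0.] per row 5 [-0.00078 -0.00366 -0.01876] [0. 0. 0.]
(-0.13, 0.0194, 0.35) tcp [ 0.4599 -0.1211  0.1264] total [-0.018  -0.0856 -0.032 ] [0. 0. 0.] per row 5 [-0.0036  -0.01712 -0.0064 ] [0. 0. 0.]
(-0.1, 0.009, 0.345) tcp [ 0.4538 -0.1499  0.1149] total [-0.0076 -0.036  -0.0144] [-0.0016  0.0003  0.    ] per row 5 [-0.00152 -0.0072  -0.00288] [-0.0003  0.0001  0.    ]
(-0.088, 0.009, 0.295) tcp [ 0.4524 -0.1567  0.1036] total [-0.0018 -0.0085 -0.0141] [-0.0156  0.0033  0.    ] per row 6 [-0.0003     -0.00141667 -0.00235   ] [-0.0026  0.0005  0.    ]
(-0.075, 0.009, 0.254) tcp [ 0.4504 -0.1659  0.0942] total [-0.0024 -0.0114 -0.0118] [-0.0128  0.0027 -0.    ] per row 6 [-0.0004     -0.0019     -0.00196667] [-0.0021  0.0004 -0.    ]
(-0.06, 0.009, 0.219) tcp [ 0.4479 -0.1778  0.0861] total [-0.0031 -0.0149 -0.0102] [-0.0109  0.0023  0.    ] per row 6 [-0.00051667 -0.00248333 -0.0017    ] [-0.0018  0.0004  0.    ]
(-0.044, 0.009, 0.19) tcp [ 0.4451 -0.1913  0.0792] total [-0.0036 -0.017  -0.0085] [-0.009   0.0019 -0.    ] per row 6 [-0.0006     -0.00283333 -0.00141667] [-0.0015  0.0003 -0.    ]
```

Call:
play_rows --pt "-0.0064 -0.0097 0.0144 0.0112 -0.0002 -0.0124" --pt "-0.0064 -0.0097 0.0144 0.0112 -0.0002 -0.0124" --pt "-0.0064 -0.0097 0.0144 0.0112 -0.0002 -0.0124" --pt "-0.0064 -0.0097 0.0144 0.0112 -0.0002 -0.0124" --pt "-0.0064 -0.0097 0.0144 0.0112 -0.0002 -0.0124" --pt "-0.0064 -0.0097 0.0144 0.0112 -0.0002 -0.0124" --pt "-0.0064 -0.0097 0.0144 0.0112 -0.0002 -0.0124" --pt "-0.0064 -0.0097 0.0144 0.0112 -0.0002 -0.0124" --pt "-0.0064 -0.0097 0.0144 0.0112 -0.0002 -0.0124" --pt "-0.0064 -0.0097 0.0144 0.0112 -0.0002 -0.0124"

```text
clock: 5.5
tool_pos: [0.4772, -0.0376, 0.2266]
orientation: [180.0, 20.1, -102.1]
force: [-0.8, 0.3, -2.1]
opening: 0.0235
gripper_force: 30.0
```

Call:
play_rows --pt "0 0 0 0 0 0" --pt "0 0 0 0 0 0" --pt "0 0 0 0 0 0"

```text
clock: 5.8
tool_pos: [0.4777, -0.037, 0.2264]
orientation: [-180.0, 20.0, -101.9]
force: [0.2, -0.1, -2.5]
opening: 0.0239
gripper_force: 30.0
```

Run:
```python
from plan import *
path([(-.200,.045,.35)],[5])
p,d,W=cloud('wrist'); o=get_obs(); t=o['tool_pos']; T=R.from_euler('xyz',o['orientation'],degrees=True).as_matrix()
L=(W-t)@T; M=(abs(L[...,1])<.016)&(L[...,0]>.06)&(L[...,0]<.26)&(abs(L[...,2]-.02)<.012)
P=L[M]; print('blade',len(P),P[:,0].max(),np.polyfit(P[:,0],P[:,2],1),np.polyfit(P[:,0],P[:,1],1))
D=W-np.r_[C,0]; S=np.stack([D@xs,D@ys,W[...,2]],-1)
B=S[(S[...,2]>.026)&(S[...,2]<.034)&(S[...,0]>-.21)&(S[...,0]<-.13)&(abs(S[...,1])<.05)]
print('ridge',len(B),B.mean(0) if len(B) else 0)
tp,td,TW=cloud('top')
D=TW-np.r_[C,0]; S2=np.stack([D@xs,D@ys,TW[...,2]],-1)
np.savez('w3.npz',S=S,p=p); cv2.imwrite('pics/w3.png',np.hstack([p]))
```

```text
t 5.8 tcp [ 0.4777 -0.037   0.2264] toe slab x -215.8 y -2.0 z 119.6 th 0.349 F slab [ 0.   0.2 -2.5] M [-1.2   0.37  0.01] grip 0.0239
(-0.2, 0.045, 0.35) tcp [ 0.4743 -0.0526  0.152 ] total [-0.0042 -0.0194 -0.0929] [0.0004 0.     0.0002] per row 5 [-0.00084 -0.00388 -0.01858] [0.0001 0.     0.    ]
blade 6492 0.1169454623971085 [0.00532873 0.01889767] [-0.00308114  0.00049503]
ridge 0 0
```

View pics/w3.png

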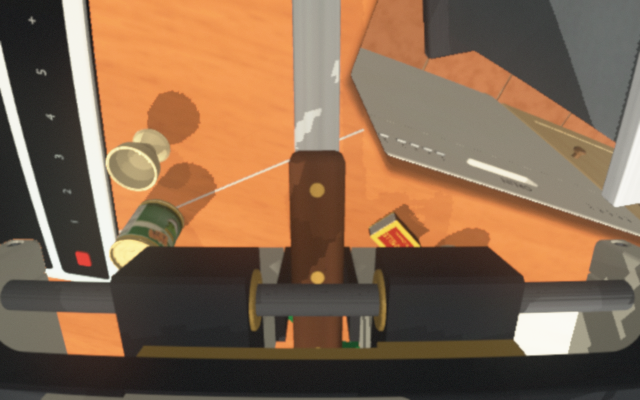

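The wrist camera now looks backwards and can't see the toe, but the blade is straight in the grip. I'll go to the pre-insertion pose and check it from the top camera.

Call:
play_rows --pt "-0.0008 -0.0039 -0.0186 0 0 0" --pt "-0.0008 -0.0039 -0.0186 0 0 0" --pt "-0.0008 -0.0039 -0.0186 0 0 0" --pt "-0.0008 -0.0039 -0.0186 0 0 0" --pt "-0.0008 -0.0039 -0.0186 0 0 0" --pt "0 0 0 0 0 0" --pt "0 0 0 0 0 0" --pt "0 0 0 0 0 0"

```text
clock: 6.7
tool_pos: [0.4754, -0.053, 0.1537]
orientation: [-179.8, 20.0, -101.9]
force: [0.7, 0.6, -1.6]
opening: 0.0238
gripper_force: 30.0
```

Run:
```python
from plan import *
path([(-.13,.0194,.35)],[6])
p,d,W=cloud('top'); p2,d2,W2=cloud('scene')
cv2.imwrite('pics/t4.png',np.hstack([cv2.resize(p[190:300,300:420],(480,440)),cv2.resize(p2[120:230,290:380],(360,440))])[:, :800])
for nm,V in (('top',W),('scene',W2)):
    D=V-np.r_[C,0]; S=np.stack([D@xs,D@ys,V[...,2]],-1)
    B=S[(S[...,0]>-.27)&(S[...,0]<-.19)&(abs(S[...,1]+.002)<.02)&(S[...,2]>.035)&(S[...,2]<.09)]
    if len(B): print(nm,'toe',len(B),B[:,0].max(),'y',B[:,1].mean(),B[:,1].min(),B[:,1].max(),'z-line',np.polyval(np.polyfit(B[:,0],B[:,2],1),-.2))
    B=S[(S[...,2]>.026)&(S[...,2]<.034)&(S[...,0]>-.19)&(S[...,0]<-.14)&(abs(S[...,1])<.06)]
    print(nm,'ridge',len(B),B.mean(0) if len(B) else 0)
```

```text
t 6.7 tcp [ 0.4754 -0.053   0.1537] toe slab x -199.8 y -0.7 z 46.8 th 0.350 F slab [-0.7  0.5 -1.6] M [-1.27  0.38 -0.02] grip 0.0238
(-0.13, 0.0194, 0.35) tcp [ 0.4599 -0.1211  0.1264] total [-0.0194 -0.0851 -0.0341] [0.0003 0.001  0.0003] per row 6 [-0.00323333 -0.01418333 -0.00568333] [0.0001 0.0002 0.0001]
top ridge 128 [-0.16538679 -0.00593058  0.02904749]
scene toe 108 -0.19647538949829915 y -0.0020721353265967125 -0.011160271158296698 0.009662710148920324 z-line 0.05288692751770532
scene ridge 104 [-0.16901396 -0.00870269  0.02961338]
```

View pics/t4.png

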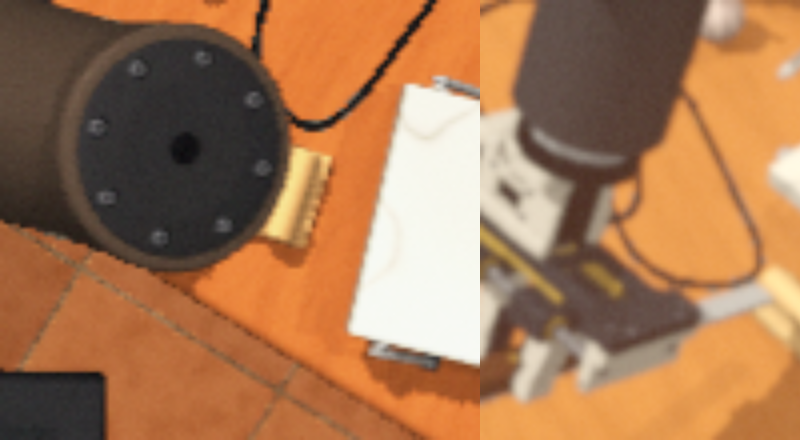

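In the scene view the toe sits just before the ridge, and depth puts it within 1 mm of the computed pose. I'll go over the ridge and under the front edge.

Call:
play_rows --pt "-0.0032 -0.0142 -0.0057 0 0 0" --pt "-0.0032 -0.0142 -0.0057 0 0 0" --pt "-0.0032 -0.0142 -0.0057 0 0 0" --pt "-0.0032 -0.0142 -0.0057 0 0 0" --pt "-0.0032 -0.0142 -0.0057 0 0 0" --pt "-0.0032 -0.0142 -0.0057 0 0 0" --pt "0 0 0 0 0 0" --pt "0 0 0 0 0 0"

```text
clock: 7.6
tool_pos: [0.4594, -0.1215, 0.1255]
orientation: [-179.9, 20.0, -102.0]
force: [-1.1, -0.2, -2.5]
opening: 0.0237
gripper_force: 30.0
```

```bash
python3 -c "
from plan import *
path([(-.1,.0095,.345)],[6])"
```

```text
t 7.6 tcp [ 0.4594 -0.1215  0.1255] toe slab x -129.4 y -2.7 z 18.6 th 0.350 F slab [ 0.4 -1.1 -2.5] M [-1.27  0.33 -0.03] grip 0.0237
(-0.1, 0.0095, 0.345) tcp [ 0.4538 -0.1499  0.1154] total [-0.007  -0.0355 -0.0127] [-0.0014  0.0008  0.0007] per row 6 [-0.00116667 -0.00591667 -0.00211667] [-0.0002  0.0001  0.0001]
```

Call:
play_rows --pt "-0.0012 -0.0059 -0.002 -0.0002 0 0" --pt "-0.0012 -0.0059 -0.002 -0.0002 0 0" --pt "-0.0012 -0.0059 -0.002 -0.0002 0 0" --pt "-0.0012 -0.0059 -0.002 -0.0002 0 0" --pt "-0.0012 -0.0059 -0.002 -0.0002 0 0" --pt "-0.0012 -0.0059 -0.002 -0.0002 0 0" --pt "0 0 0 0 0 0" --pt "0 0 0 0 0 0"

```text
clock: 8.4
tool_pos: [0.4537, -0.1495, 0.1161]
orientation: [-179.8, 19.8, -101.9]
force: [-0.2, 0.6, -2.0]
opening: 0.024
gripper_force: 30.0
```

```bash
python3 -c "
from plan import *
path([(-.088,.009,.295),(-.075,.009,.254)],[5,5])"
```

```text
t 8.4 tcp [ 0.4537 -0.1495  0.1161] toe slab x -100.5 y -2.2 z 10.0 th 0.346 F slab [-0.5 -0.3 -2. ] M [-1.29  0.37  0.02] grip 0.024
(-0.088, 0.009, 0.295) tcp [ 0.4524 -0.1567  0.1036] total [-0.0017 -0.0091 -0.0156] [-0.0157  0.0042  0.0005] per row 5 [-0.00034 -0.00182 -0.00312] [-0.0031  0.0008  0.0001]
(-0.075, 0.009, 0.254) tcp [ 0.4504 -0.1659  0.0942] total [-0.0024 -0.0114 -0.0118] [-0.0128  0.0027 -0.    ] per row 5 [-0.00048 -0.00228 -0.00236] [-0.0026  0.0005 -0.    ]
```

Call:
play_rows --pt "-0.0003 -0.0018 -0.0031 -0.0031 0.0008 0" --pt "-0.0003 -0.0018 -0.0031 -0.0031 0.0008 0" --pt "-0.0003 -0.0018 -0.0031 -0.0031 0.0008 0" --pt "-0.0003 -0.0018 -0.0031 -0.0031 0.0008 0" --pt "-0.0003 -0.0018 -0.0031 -0.0031 0.0008 0" --pt "0 0 0 0 0 0" --pt "0 0 0 0 0 0"

```text
clock: 9.1
tool_pos: [0.4525, -0.1564, 0.1037]
orientation: [-180.0, 16.9, -101.9]
force: [-0.1, -0.1, -2.5]
opening: 0.0237
gripper_force: 30.0
```

```bash
python3 -c "
from plan import *
path([(-.085,.009,.283),(-.082,.009,.272),(-.079,.009,.262),(-.076,.009,.253),(-.073,.009,.245),(-.070,.009,.238),(-.067,.009,.231),(-.064,.009,.224)],[3]*8)"
```

```text
t 9.1 tcp [ 0.4525 -0.1564  0.1037] toe slab x -88.4 y -2.0 z 8.9 th 0.296 F slab [ 0.1 -0.  -2.5] M [-1.05  0.33  0.01] grip 0.0237
(-0.085, 0.009, 0.283) tcp [ 0.452  -0.1586  0.1009] total [-0.0007 -0.0027 -0.0036] [-0.0039  0.001   0.0002] per row 3 [-0.00023333 -0.0009     -0.0012    ] [-0.0013  0.0003  0.0001]
(-0.082, 0.009, 0.272) tcp [ 0.4516 -0.1605  0.0984] total [-0.0005 -0.0025 -0.0032] [-0.0034  0.0007 -0.    ] per row 3 [-0.00016667 -0.00083333 -0.00106667] [-0.0011  0.0002 -0.    ]
(-0.079, 0.009, 0.262) tcp [ 0.4511 -0.1626  0.0961] total [-0.0005 -0.0026 -0.0029] [-0.0031  0.0007  0.    ] per row 3 [-0.00016667 -0.00086667 -0.00096667] [-0.001   0.0002  0.    ]
(-0.076, 0.009, 0.253) tcp [ 0.4507 -0.1648  0.094 ] total [-0.0006 -0.0027 -0.0026] [-0.0028  0.0006 -0.    ] per row 3 [-0.0002     -0.0009     -0.00086667] [-0.0009  0.0002 -0.    ]
(-0.073, 0.009, 0.245) tcp [ 0.4502 -0.1671  0.0921] total [-0.0006 -0.0028 -0.0023] [-0.0025  0.0005  0.    ] per row 3 [-0.0002     -0.00093333 -0.00076667] [-0.0008  0.0002  0.    ]
(-0.07, 0.009, 0.238) tcp [ 0.4497 -0.1694  0.0905] total [-0.0006 -0.003  -0.002 ] [-0.0022  0.0005  0.    ] per row 3 [-0.0002     -0.001      -0.00066667] [-0.0007  0.0002  0.    ]
(-0.067, 0.009, 0.231) tcp [ 0.4492 -0.1718  0.0889] total [-0.0006 -0.003  -0.002 ] [-0.0022  0.0005 -0.    ] per row 3 [-0.0002     -0.001      -0.00066667] [-0.0007  0.0002 -0.    ]
(-0.064, 0.009, 0.224) tcp [ 0.4487 -0.1742  0.0872] total [-0.0006 -0.003  -0.002 ] [-0.0022  0.0005 -0.    ] per row 3 [-0.0002     -0.001      -0.00066667] [-0.0007  0.0002 -0.    ]
```

Call:
play_rows --pt "-0.0002 -0.0009 -0.0012 -0.0013 0.0003 0" --pt "-0.0002 -0.0009 -0.0012 -0.0013 0.0003 0" --pt "-0.0002 -0.0009 -0.0012 -0.0013 0.0003 0" --pt "0 0 0 0 0 0"

```text
clock: 9.5
tool_pos: [0.452, -0.1587, 0.1008]
orientation: [-180.0, 16.2, -102.0]
force: [0.8, -0.8, -1.6]
opening: 0.0236
gripper_force: 30.0
```

Call:
play_rows --pt "-0.0002 -0.0008 -0.0011 -0.0011 0.0002 0" --pt "-0.0002 -0.0008 -0.0011 -0.0011 0.0002 0" --pt "-0.0002 -0.0008 -0.0011 -0.0011 0.0002 0" --pt "0 0 0 0 0 0"

```text
clock: 9.9
tool_pos: [0.4515, -0.1606, 0.0981]
orientation: [-180.0, 15.6, -101.9]
force: [-0.5, -0.3, -2.4]
opening: 0.0235
gripper_force: 30.0
```

Call:
play_rows --pt "-0.0002 -0.0009 -0.001 -0.001 0.0002 0" --pt "-0.0002 -0.0009 -0.001 -0.001 0.0002 0" --pt "-0.0002 -0.0009 -0.001 -0.001 0.0002 0" --pt "0 0 0 0 0 0"

```text
clock: 10.3
tool_pos: [0.451, -0.1628, 0.0957]
orientation: [-180.0, 15.1, -101.9]
force: [0.3, 0.7, -1.8]
opening: 0.024
gripper_force: 30.0
```

Call:
play_rows --pt "-0.0002 -0.0009 -0.0008 -0.0009 0.0002 0" --pt "-0.0002 -0.0009 -0.0008 -0.0009 0.0002 0" --pt "-0.0002 -0.0009 -0.0008 -0.0009 0.0002 0" --pt "0 0 0 0 0 0"

```text
clock: 10.7
tool_pos: [0.4506, -0.165, 0.0939]
orientation: [-180.0, 14.6, -101.9]
force: [-0.7, -0.1, -1.5]
opening: 0.0241
gripper_force: 30.0
```

Call:
play_rows --pt "-0.0002 -0.0009 -0.0008 -0.0008 0.0002 0" --pt "-0.0002 -0.0009 -0.0008 -0.0008 0.0002 0" --pt "-0.0002 -0.0009 -0.0008 -0.0008 0.0002 0" --pt "0 0 0 0 0 0"

```text
clock: 11.1
tool_pos: [0.4501, -0.1671, 0.0919]
orientation: [-180.0, 14.1, -101.9]
force: [0.7, -0.0, -1.7]
opening: 0.0237
gripper_force: 30.0
```

```bash
python3 -c "
from plan import *
path([(-.070,.009,.238),(-.067,.009,.231),(-.064,.009,.224),(-.061,.009,.218),(-.058,.009,.213),(-.055,.009,.208),(-.052,.009,.203),(-.049,.009,.198),(-.046,.009,.194),(-.043,.009,.190)],[3]*10)"
```

```text
t 11.1 tcp [ 0.4501 -0.1671  0.0919] toe slab x -73.0 y -2.3 z 8.5 th 0.246 F slab [-0.1  0.7 -1.7] M [-0.86  0.31 -0.01] grip 0.0237
(-0.07, 0.009, 0.238) tcp [ 0.4497 -0.1694  0.0905] total [-0.0005 -0.0029 -0.0018] [-0.0026  0.0006  0.0003] per row 3 [-0.00016667 -0.00096667 -0.0006    ] [-0.0009  0.0002  0.0001]
(-0.067, 0.009, 0.231) tcp [ 0.4492 -0.1718  0.0889] total [-0.0006 -0.003  -0.002 ] [-0.0022  0.0005 -0.    ] per row 3 [-0.0002     -0.001      -0.00066667] [-0.0007  0.0002 -0.    ]
(-0.064, 0.009, 0.224) tcp [ 0.4487 -0.1742  0.0872] total [-0.0006 -0.003  -0.002 ] [-0.0022  0.0005 -0.    ] per row 3 [-0.0002     -0.001      -0.00066667] [-0.0007  0.0002 -0.    ]
(-0.061, 0.009, 0.218) tcp [ 0.4482 -0.1767  0.0858] total [-0.0007 -0.0031 -0.0018] [-0.0019  0.0004  0.    ] per row 3 [-0.00023333 -0.00103333 -0.0006    ] [-0.0006  0.0001  0.    ]
(-0.058, 0.009, 0.213) tcp [ 0.4476 -0.1793  0.0846] total [-0.0007 -0.0032 -0.0015] [-0.0016  0.0003  0.    ] per row 3 [-0.00023333 -0.00106667 -0.0005    ] [-0.0005  0.0001  0.    ]
(-0.055, 0.009, 0.208) tcp [ 0.4471 -0.181
[... 181 characters left out ...]
.1844  0.0823] total [-0.0007 -0.0032 -0.0015] [-0.0016  0.0003 -0.    ] per row 3 [-0.00023333 -0.00106667 -0.0005    ] [-0.0005  0.0001 -0.    ]
(-0.049, 0.009, 0.198) tcp [ 0.446  -0.187   0.0811] total [-0.0007 -0.0032 -0.0015] [-0.0016  0.0003  0.    ] per row 3 [-0.00023333 -0.00106667 -0.0005    ] [-0.0005  0.0001  0.    ]
(-0.046, 0.009, 0.194) tcp [ 0.4454 -0.1896  0.0802] total [-0.0007 -0.0033 -0.0012] [-0.0012  0.0003 -0.    ] per row 3 [-0.00023333 -0.0011     -0.0004    ] [-0.0004  0.0001 -0.    ]
(-0.043, 0.009, 0.19) tcp [ 0.4449 -0.1923  0.0792] total [-0.0007 -0.0033 -0.0012] [-0.0012  0.0003  0.    ] per row 3 [-0.00023333 -0.0011     -0.0004    ] [-0.0004  0.0001  0.    ]
```

Call:
play_rows --pt "-0.0002 -0.001 -0.0006 -0.0008 0.0002 0" --pt "-0.0002 -0.001 -0.0006 -0.0008 0.0002 0" --pt "-0.0002 -0.001 -0.0006 -0.0008 0.0002 0" --pt "0 0 0 0 0 0"

```text
clock: 11.5
tool_pos: [0.4496, -0.1696, 0.0905]
orientation: [-180.0, 13.7, -102.0]
force: [0.0, 0.5, -1.5]
opening: 0.0237
gripper_force: 30.0
```

Call:
play_rows --pt "-0.0002 -0.001 -0.0006 -0.0007 0.0002 0" --pt "-0.0002 -0.001 -0.0006 -0.0007 0.0002 0" --pt "-0.0002 -0.001 -0.0006 -0.0007 0.0002 0" --pt "0 0 0 0 0 0"

```text
clock: 11.9
tool_pos: [0.4491, -0.172, 0.0891]
orientation: [180.0, 13.3, -102.0]
force: [-0.2, 0.9, -1.6]
opening: 0.0237
gripper_force: 30.0
```

Call:
play_rows --pt "-0.0002 -0.001 -0.0007 -0.0007 0.0002 0" --pt "-0.0002 -0.001 -0.0007 -0.0007 0.0002 0" --pt "-0.0002 -0.001 -0.0007 -0.0007 0.0002 0" --pt "0 0 0 0 0 0"

```text
clock: 12.3
tool_pos: [0.4486, -0.1744, 0.0874]
orientation: [179.9, 12.9, -102.0]
force: [-0.2, 0.4, -2.0]
opening: 0.024
gripper_force: 30.0
```

Call:
play_rows --pt "-0.0002 -0.001 -0.0006 -0.0006 0.0001 0" --pt "-0.0002 -0.001 -0.0006 -0.0006 0.0001 0" --pt "-0.0002 -0.001 -0.0006 -0.0006 0.0001 0" --pt "0 0 0 0 0 0"

```text
clock: 12.7
tool_pos: [0.4482, -0.1768, 0.086]
orientation: [180.0, 12.6, -102.0]
force: [-1.7, -0.8, -1.7]
opening: 0.0236
gripper_force: 30.0
```

```bash
python3 -c "
from plan import *
path([(-.058,.009,.213)],[3])"
```

```text
t 12.7 tcp [ 0.4482 -0.1768  0.086 ] toe slab x -61.0 y -2.2 z 8.9 th 0.219 F slab [ 1.1 -1.5 -1.7] M [-0.75  0.22 -0.01] grip 0.0236
(-0.058, 0.009, 0.213) tcp [ 0.4476 -0.1793  0.0846] total [-0.0007 -0.0031 -0.0017] [-0.002   0.0002  0.0003] per row 3 [-0.00023333 -0.00103333 -0.00056667] [-0.0007  0.0001  0.0001]
```

Call:
play_rows --pt "-0.0002 -0.001 -0.0005 -0.0005 0.0001 0" --pt "-0.0002 -0.001 -0.0005 -0.0005 0.0001 0" --pt "0 0 0 0 0 0"

```text
clock: 13.0
tool_pos: [0.4478, -0.1784, 0.0852]
orientation: [180.0, 12.4, -102.0]
force: [0.7, -0.3, -2.7]
opening: 0.0235
gripper_force: 30.0
```

Call:
play_rows --pt "-0.0002 -0.001 -0.0005 -0.0005 0.0001 0" --pt "-0.0002 -0.001 -0.0005 -0.0005 0.0001 0" --pt "-0.0002 -0.001 -0.0005 -0.0005 0.0001 0" --pt "0 0 0 0 0 0"

```text
clock: 13.4
tool_pos: [0.4474, -0.1808, 0.084]
orientation: [180.0, 12.1, -102.0]
force: [-0.4, 0.4, -2.0]
opening: 0.0236
gripper_force: 30.0
```

Call:
play_rows --pt "-0.0002 -0.001 -0.0005 -0.0005 0.0001 0" --pt "-0.0002 -0.001 -0.0005 -0.0005 0.0001 0" --pt "-0.0002 -0.001 -0.0005 -0.0005 0.0001 0" --pt "0 0 0 0 0 0"

```text
clock: 13.8
tool_pos: [0.4469, -0.1832, 0.0828]
orientation: [180.0, 11.8, -102.0]
force: [0.5, -0.1, -2.5]
opening: 0.0239
gripper_force: 30.0
```

```bash
python3 -c "
from plan import *
path([(-.050,.009,.2)],[3])"
```

```text
t 13.8 tcp [ 0.4469 -0.1832  0.0828] toe slab x -53.5 y -2.2 z 8.7 th 0.206 F slab [-0.   0.5 -2.5] M [-0.72  0.21  0.03] grip 0.0239
(-0.05, 0.009, 0.2) tcp [ 0.4462 -0.1862  0.0816] total [-0.0009 -0.0037 -0.0015] [-0.002   0.0003  0.0003] per row 3 [-0.0003     -0.00123333 -0.0005    ] [-0.0007  0.0001  0.0001]
```

Call:
play_rows --pt "-0.0002 -0.001 -0.0005 -0.0005 0.0001 0" --pt "-0.0002 -0.001 -0.0005 -0.0005 0.0001 0" --pt "-0.0002 -0.001 -0.0005 -0.0005 0.0001 0" --pt "0 0 0 0 0 0"

```text
clock: 14.2
tool_pos: [0.4469, -0.1844, 0.0817]
orientation: [180.0, 11.7, -102.0]
force: [1.7, 7.5, -0.0]
opening: 0.0234
gripper_force: 30.0
```

I felt contact at toe x of about -52.3 mm: 7.5 N, with the advance stopped short. I'll ease off about 1 mm and plan the levering in terms of slab tilt.

```bash
cat >> plan.py <<'E'
def lift(phi,bias=.002,stop=-.0512,gap=.001,ridge=-.166,tip=None):
    xc=.09+(stop-gap-.09)*np.cos(phi)+.018*np.sin(phi)
    zc=(.09-stop+gap)*np.sin(phi)+.018*np.cos(phi)
    if tip is not None: zc=tip
    th=.15
    for _ in range(20):
        xt=xc-.005*np.sin(th); zt=zc-.005*np.cos(th)
        d=xt-ridge; th=np.arctan2(.018+.012/np.cos(th)-bias-zt,d)
    return (round(xt,4),round(zt,4),round(th,4))
E
python3 - <<'E'
from plan import *
w=[lift(0,tip=.0165,bias=0)]+[lift(f) for f in (0.01,.04,.07,.10,.13,.15)]
path(w,[8,4,10,10,10,10,8])
E
```

```text
t 14.2 tcp [ 0.4469 -0.1844  0.0817] toe slab x -52.1 y -2.0 z 8.3 th 0.203 F slab [-7.7  0.1 -0. ] M [ 2.06 -0.38  0.01] grip 0.0234
(np.float64(-0.053), np.float64(0.0116), np.float64(0.1631)) tcp [ 0.4473 -0.1808  0.0754] total [ 0.0006  0.0046 -0.0078] [-0.0126  0.0027  0.0004] per row 8 [ 7.50e-05  5.75e-04 -9.75e-04] [-0.0016  0.0003  0.0001]
(np.float64(-0.0526), np.float64(0.0145), np.float64(0.1196)) tcp [ 0.4478 -0.1786  0.0679] total [ 0.0006  0.0026 -0.0094] [-0.0135  0.0029 -0.    ] per row 4 [ 0.00015  0.00065 -0.00235] [-0.0034  0.0007 -0.    ]
(np.float64(-0.0518), np.float64(0.0187), np.float64(0.0817)) tcp [ 0.448  -0.1776  0.063 ] total [ 0.0003  0.0013 -0.0062] [-0.0118  0.0025 -0.    ] per row 10 [ 3.0e-05  1.3e-04 -6.2e-04] [-0.0012  0.0002 -0.    ]
(np.float64(-0.0508), np.float64(0.0229), np.float64(0.0443)) tcp [ 0.4481 -0.1771  0.058 ] total [ 0.0001  0.0006 -0.0061] [-0.0116  0.0025  0.    ] per row 10 [ 1.0e-05  6.0e-05 -6.1e-04] [-0.0012  0.0002  0.    ]
(np.float64(-0.0497), np.float64(0.0271), np.float64(0.0077)) tcp [ 0.4481 -0.1771  0.0533] total [ 0.      0.     -0.0059] [-0.0114  0.0024  0.    ] per row 10 [ 0.       0.      -0.00059] [-0.0011  0.0002  0.    ]
(np.float64(-0.0485), np.float64(0.0313), np.float64(-0.0279)) tcp [ 0.448  -0.1775  0.0487] total [-0.0001 -0.0005 -0.0057] [-0.0111  0.0023 -0.    ] per row 10 [-1.0e-05 -5.0e-05 -5.7e-04] [-0.0011  0.0002 -0.    ]
(np.float64(-0.0477), np.float64(0.0341), np.float64(-0.051)) tcp [ 0.4479 -0.178   0.0459] total [-0.0001 -0.0006 -0.0036] [-0.0072  0.0015  0.    ] per row 8 [-1.25e-05 -7.50e-05 -4.50e-04] [-0.0009  0.0002  0.    ]
```

Call:
play_rows --pt "0.0002 0.001 0 0 0 0" --pt "0.0001 0.0005 -0.0011 -0.0018 0.0004 0" --pt "0.0001 0.0005 -0.0011 -0.0018 0.0004 0" --pt "0.0001 0.0005 -0.0011 -0.0018 0.0004 0" --pt "0.0001 0.0005 -0.0011 -0.0018 0.0004 0" --pt "0 0.0005 -0.0011 -0.0018 0.0004 0" --pt "0 0.0005 -0.0011 -0.0018 0.0004 0" --pt "0 0.0005 -0.0012 -0.0018 0.0003 0" --pt "0 0 0 0 0 0" --pt "0 0 0 0 0 0"

```text
clock: 15.2
tool_pos: [0.4472, -0.1819, 0.0755]
orientation: [-180.0, 9.2, -101.9]
force: [1.5, 3.6, 0.7]
opening: 0.0234
gripper_force: 30.0
```

Run:
```python
from plan import *
w=[lift(f) for f in (0.0,.01,.04)]
path(w,[4,4,10])
```

```text
t 15.2 tcp [ 0.4472 -0.1819  0.0755] toe slab x -51.8 y -2.0 z 12.1 th 0.161 F slab [-3.9  0.7  0.7] M [ 1.16 -0.41 -0.03] grip 0.0234
(np.float64(-0.0529), np.float64(0.013), np.float64(0.1323)) tcp [ 0.4477 -0.179   0.0695] total [ 0.0006  0.0035 -0.0075] [-0.009   0.002   0.0002] per row 4 [ 0.00015   0.000875 -0.001875] [-0.0023  0.0005  0.0001]
(np.float64(-0.0526), np.float64(0.0145), np.float64(0.1196)) tcp [ 0.4478 -0.1786  0.0679] total [ 0.0001  0.0005 -0.0019] [-0.004   0.0008 -0.    ] per row 4 [ 2.50e-05  1.25e-04 -4.75e-04] [-0.001   0.0002 -0.    ]
(np.float64(-0.0518), np.float64(0.0187), np.float64(0.0817)) tcp [ 0.448  -0.1776  0.063 ] total [ 0.0003  0.0013 -0.0062] [-0.0118  0.0025 -0.    ] per row 10 [ 3.0e-05  1.3e-04 -6.2e-04] [-0.0012  0.0002 -0.    ]
```

Call:
play_rows --pt "0.0004 0.0018 0 0 0 0" --pt "0 0 0 0 0 0" --pt "0.0001 0.0004 -0.0018 -0.0022 0.0005 0" --pt "0.0001 0.0004 -0.0018 -0.0022 0.0005 0" --pt "0.0001 0.0004 -0.0018 -0.0022 0.0005 0" --pt "0.0001 0.0004 -0.0018 -0.0022 0.0005 0" --pt "0 0 0 0 0 0" --pt "0 0 0 0 0 0"

```text
clock: 16.0
tool_pos: [0.4477, -0.1796, 0.0704]
orientation: [180.0, 7.6, -101.9]
force: [-2.8, -0.4, 9.9]
opening: 0.0237
gripper_force: 30.0
```

```bash
cat > chk.py <<'E'
from plan import *
def tilt():
    for n in ('scene','top'):
        p,d,W=cloud(n); D=W-np.r_[C,0]; S=np.stack([D@xs,D@ys,W[...,2]],-1)
        hsv=cv2.cvtColor(p,cv2.COLOR_BGR2HSV)
        M=(hsv[...,1]<60)&(hsv[...,2]>140)&(S[...,2]>.035)&(S[...,2]<.1)&(abs(S[...,0])<.1)&(abs(S[...,1])<.08)
        P=S[M]
        if len(P)<80: print(n,'few',len(P)); continue
        A=np.c_[P[:,0],P[:,1],np.ones(len(P))]; c=np.linalg.lstsq(A,P[:,2],rcond=None)[0]
        r=P[:,2]-A@c; k=abs(r)<.006; c=np.linalg.lstsq(A[k],P[k,2],rcond=None)[0]
        # front edge x at |y|<.06 
        M2=(hsv[...,1]<60)&(hsv[...,2]>140)&(S[...,2]>.04)&(abs(S[...,1]+.04)<.03)&(S[...,0]<-.08)&(S[...,0]>-.125)
        print(n,len(P),'tilt',-np.arctan(c[0]).round(4),'side',c[1].round(3),'z0',c[2].round(4),'front x',np.percentile(S[M2][:,0],3).round(4) if M2.sum()>10 else None)
        B=S[(S[...,2]>.026)&(S[...,2]<.034)&(S[...,0]>-.19)&(S[...,0]<-.14)&(abs(S[...,1])<.06)&(abs(S[...,1]+.002)>.016)]
        print('  ridge',len(B),B.mean(0).round(4) if len(B) else 0)
E
python3 - <<'E'
from chk import *
path([lift(f) for f in (0.01,.04,.07)],[5,10,10]); tilt()
E
```

```text
t 16.0 tcp [ 0.4477 -0.1796  0.0704] toe slab x -52.3 y -2.0 z 14.1 th 0.132 F slab [ 1.  -2.6  9.9] M [-0.18  1.18 -0.09] grip 0.0237
(np.float64(-0.0526), np.float64(0.0145), np.float64(0.1196)) tcp [ 0.4478 -0.1786  0.0679] total [ 0.0001  0.0012 -0.0031] [-0.0038  0.0007  0.0001] per row 5 [ 2.0e-05  2.4e-04 -6.2e-04] [-0.0008  0.0001  0.    ]
(np.float64(-0.0518), np.float64(0.0187), np.float64(0.0817)) tcp [ 0.448  -0.1776  0.063 ] total [ 0.0003  0.0013 -0.0062] [-0.0118  0.0025 -0.    ] per row 10 [ 3.0e-05  1.3e-04 -6.2e-04] [-0.0012  0.0002 -0.    ]
(np.float64(-0.0508), np.float64(0.0229), np.float64(0.0443)) tcp [ 0.4481 -0.1771  0.058 ] total [ 0.0001  0.0006 -0.0061] [-0.0116  0.0025  0.    ] per row 10 [ 1.0e-05  6.0e-05 -6.1e-04] [-0.0012  0.0002  0.    ]
scene few 0
top 4091 tilt 0.0139 side 0.002 z0 0.0536 front x -0.1082
  ridge 0 0
```

The bar is now bearing on the ridge and the ledge with about 12 N at the grip. I'll lift slowly.

Call:
play_rows --pt "0 0.0002 -0.0008 -0.0013 0.0003 0" --pt "0 0.0002 -0.0008 -0.0013 0.0003 0" --pt "0 0.0002 -0.0008 -0.0013 0.0003 0" --pt "0 0.0002 -0.0008 -0.0013 0.0003 0" --pt "0 0.0002 -0.0008 -0.0013 0.0003 0" --pt "0 0.0002 -0.0008 -0.0013 0.0003 0" --pt "0 0.0002 -0.0008 -0.0013 0.0003 0" --pt "0 0.0002 -0.0008 -0.0013 0.0003 0" --pt "0 0.0002 -0.0008 -0.0013 0.0003 0" --pt "0 0 0 0 0 0"

```text
clock: 17.1
tool_pos: [0.4482, -0.1781, 0.065]
orientation: [-180.0, 5.4, -101.9]
force: [-1.5, 0.8, 11.9]
opening: 0.0235
gripper_force: 30.0
```

Run:
```python
from chk import *
path([lift(f) for f in (.04,.07,.1)],[5,10,10]); tilt()
```

```text
t 17.1 tcp [ 0.4482 -0.1781  0.065 ] toe slab x -51.9 y -1.8 z 17.7 th 0.094 F slab [-0.5 -1.6 11.9] M [-0.06  1.17 -0.21] grip 0.0235
(np.float64(-0.0518), np.float64(0.0187), np.float64(0.0817)) tcp [ 0.448  -0.1776  0.063 ] total [-0.0003  0.0007 -0.0025] [-0.0039  0.0008  0.0001] per row 5 [-6.0e-05  1.4e-04 -5.0e-04] [-0.0008  0.0002  0.    ]
(np.float64(-0.0508), np.float64(0.0229), np.float64(0.0443)) tcp [ 0.4481 -0.1771  0.058 ] total [ 0.0001  0.0006 -0.0061] [-0.0116  0.0025  0.    ] per row 10 [ 1.0e-05  6.0e-05 -6.1e-04] [-0.0012  0.0002  0.    ]
(np.float64(-0.0497), np.float64(0.0271), np.float64(0.0077)) tcp [ 0.4481 -0.1771  0.0533] total [ 0.      0.     -0.0059] [-0.0114  0.0024  0.    ] per row 10 [ 0.       0.      -0.00059] [-0.0011  0.0002  0.    ]
scene few 0
top 4096 tilt 0.0455 side 0.002 z0 0.0566 front x -0.1072
  ridge 0 0
```

Call:
play_rows --pt "0 0.0001 -0.0008 -0.0014 0.0003 0" --pt "0 0.0001 -0.0008 -0.0014 0.0003 0" --pt "0 0.0001 -0.0008 -0.0014 0.0003 0" --pt "0 0.0001 -0.0008 -0.0014 0.0003 0" --pt "0 0.0001 -0.0008 -0.0014 0.0003 0" --pt "0 0.0001 -0.0008 -0.0014 0.0003 0" --pt "0 0.0001 -0.0008 -0.0014 0.0003 0" --pt "0 0.0001 -0.0008 -0.0014 0.0003 0" --pt "0 0.0001 -0.0008 -0.0014 0.0003 0" --pt "0 0.0001 -0.0008 -0.0014 0.0003 0"

```text
clock: 18.2
tool_pos: [0.4488, -0.1768, 0.0588]
orientation: [-179.9, 2.9, -101.9]
force: [-2.2, 4.5, 15.0]
opening: 0.0238
gripper_force: 30.0
```

Run:
```python
from chk import *
path([lift(f) for f in (.10,.13,.15)],[10,10,8]); tilt()
```

```text
t 18.2 tcp [ 0.4488 -0.1768  0.0588] toe slab x -51.4 y -1.5 z 22.3 th 0.050 F slab [-4.  -3.1 15. ] M [ 1.85  1.02 -0.26] grip 0.0238
(np.float64(-0.0497), np.float64(0.0271), np.float64(0.0077)) tcp [ 0.4481 -0.1771  0.0533] total [-0.0009 -0.0003 -0.0069] [-0.0131  0.0031  0.0002] per row 10 [-9.0e-05 -3.0e-05 -6.9e-04] [-0.0013  0.0003  0.    ]
(np.float64(-0.0485), np.float64(0.0313), np.float64(-0.0279)) tcp [ 0.448  -0.1775  0.0487] total [-0.0001 -0.0005 -0.0057] [-0.0111  0.0023 -0.    ] per row 10 [-1.0e-05 -5.0e-05 -5.7e-04] [-0.0011  0.0002 -0.    ]
(np.float64(-0.0477), np.float64(0.0341), np.float64(-0.051)) tcp [ 0.4479 -0.178   0.0459] total [-0.0001 -0.0006 -0.0036] [-0.0072  0.0015  0.    ] per row 8 [-1.25e-05 -7.50e-05 -4.50e-04] [-0.0009  0.0002  0.    ]
scene few 0
top 4080 tilt 0.0798 side 0.002 z0 0.0602 front x -0.1065
  ridge 64 [-0.1658 -0.008   0.0287]
```

Call:
play_rows --pt "0 0 -0.0008 -0.0014 0.0003 0" --pt "0 0 -0.0008 -0.0014 0.0003 0" --pt "0 0 -0.0008 -0.0014 0.0003 0" --pt "0 0 -0.0008 -0.0014 0.0003 0" --pt "0 0 -0.0008 -0.0014 0.0003 0" --pt "0 0 -0.0008 -0.0014 0.0003 0" --pt "0 0 -0.0008 -0.0014 0.0003 0" --pt "0 0 -0.0008 -0.0014 0.0003 0" --pt "0 0 -0.0008 -0.0014 0.0003 0" --pt "0 0 0 0 0 0"

```text
clock: 19.3
tool_pos: [0.4496, -0.176, 0.0531]
orientation: [-179.9, 0.6, -101.9]
force: [0.4, 11.4, 15.5]
opening: 0.0235
gripper_force: 30.1
```

Run:
```python
from chk import *
path([lift(f) for f in (.13,.15)],[10,8]); tilt()
```

```text
t 19.3 tcp [ 0.4496 -0.176   0.0531] toe slab x -51.1 y -0.9 z 26.2 th 0.011 F slab [-11.2  -2.   15.5] M [ 3.8   0.58 -0.34] grip 0.0235
(np.float64(-0.0485), np.float64(0.0313), np.float64(-0.0279)) tcp [ 0.448  -0.1775  0.0487] total [-0.002  -0.0019 -0.0055] [-0.0119  0.0032  0.0002] per row 10 [-0.0002  -0.00019 -0.00055] [-0.0012  0.0003  0.    ]
(np.float64(-0.0477), np.float64(0.0341), np.float64(-0.051)) tcp [ 0.4479 -0.178   0.0459] total [-0.0001 -0.0006 -0.0036] [-0.0072  0.0015  0.    ] per row 8 [-1.25e-05 -7.50e-05 -4.50e-04] [-0.0009  0.0002  0.    ]
scene few 0
top 4060 tilt 0.114 side 0.002 z0 0.0636 front x -0.1053
  ridge 78 [-0.1662 -0.0069  0.029 ]
```

Tilt is 0.114. There is an 11 N rearward push building up, so I'll ease the bar back about 1 mm while lifting on.

Call:
play_rows --pt "0.0001 0.0005 0 0 0 0" --pt "0 0.0004 -0.0004 -0.0007 0.0002 0" --pt "0 0.0004 -0.0008 -0.0014 0.0003 0" --pt "0 0.0002 -0.0008 -0.0014 0.0003 0" --pt "0 0 -0.0008 -0.0014 0.0003 0" --pt "0 0 -0.0008 -0.0014 0.0003 0" --pt "0 0 -0.0008 -0.0014 0.0003 0" --pt "0 0 0 0 0 0"

```text
clock: 20.2
tool_pos: [0.4496, -0.1754, 0.0497]
orientation: [-179.9, -0.8, -101.9]
force: [-2.1, 6.5, 16.3]
opening: 0.0236
gripper_force: 30.1
```

Run:
```python
from chk import *
path([lift(f) for f in (.15,)],[8]); tilt()
```

```text
t 20.2 tcp [ 0.4496 -0.1754  0.0497] toe slab x -51.2 y -0.9 z 29.1 th -0.015 F slab [-5.9 -3.4 16.3] M [ 2.21  0.78 -0.34] grip 0.0236
(np.float64(-0.0477), np.float64(0.0341), np.float64(-0.051)) tcp [ 0.4479 -0.178   0.0459] total [-0.0022 -0.0033 -0.0049] [-0.0112  0.003   0.0001] per row 8 [-0.000275  -0.0004125 -0.0006125] [-0.0014  0.0004  0.    ]
scene few 0
top 4044 tilt 0.1334 side 0.001 z0 0.0655 front x -0.1051
  ridge 67 [-0.1658 -0.006   0.0293]
```

Call:
play_rows --pt "0 0.0001 -0.0008 -0.0014 0.0003 0" --pt "0 0.0001 -0.0008 -0.0014 0.0003 0" --pt "0 0.0001 -0.0008 -0.0014 0.0003 0" --pt "0 0.0001 -0.0008 -0.0014 0.0003 0" --pt "0 0.0001 -0.0008 -0.0014 0.0003 0" --pt "0 0 0 0 0 0" --pt "0 0 0 0 0 0" --pt "0 0 0 0 0 0" --pt "0 0 0 0 0 0"

```text
clock: 21.2
tool_pos: [0.4498, -0.175, 0.0466]
orientation: [-179.9, -2.1, -101.9]
force: [-1.4, 7.4, 15.9]
opening: 0.0236
gripper_force: 30.1
```

Run:
```python
from chk import *
path([lift(f) for f in (.12,.1,.06,.0)],[8]*4); tilt()
p,d=snapshot('top'); p2,_=snapshot('scene'); cv2.imwrite('pics/t5.png',np.hstack([cv2.resize(p[190:300,350:490],(560,440)),cv2.resize(p2[130:240,340:400],(240,440))]))
```

```text
t 21.2 tcp [ 0.4498 -0.175   0.0466] toe slab x -51.2 y -0.8 z 31.4 th -0.037 F slab [-7.  -2.9 15.9] M [ 2.22  0.73 -0.31] grip 0.0236
(np.float64(-0.0489), np.float64(0.0299), np.float64(-0.0162)) tcp [ 0.448  -0.1774  0.0502] total [-0.0023 -0.003   0.0045] [ 0.0066 -0.0007  0.0001] per row 8 [-0.0002875 -0.000375   0.0005625] [ 0.0008 -0.0001  0.    ]
(np.float64(-0.0497), np.float64(0.0271), np.float64(0.0077)) tcp [ 0.4481 -0.1771  0.0533] total [0.0001 0.0003 0.0038] [ 0.0074 -0.0016  0.    ] per row 8 [1.25e-05 3.75e-05 4.75e-04] [ 0.0009 -0.0002  0.    ]
(np.float64(-0.0511), np.float64(0.0215), np.float64(0.0567)) tcp [ 0.448  -0.1773  0.0597] total [-0.     -0.0002  0.008 ] [ 0.0153 -0.0032 -0.    ] per row 8 [-0.0e+00 -2.5e-05  1.0e-03] [ 0.0019 -0.0004 -0.    ]
(np.float64(-0.0529), np.float64(0.013), np.float64(0.1323)) tcp [ 0.4477 -0.179   0.0695] total [-0.0005 -0.0022  0.0122] [ 0.0235 -0.005   0.    ] per row 8 [-6.250e-05 -2.750e-04  1.525e-03] [ 0.0029 -0.0006  0.    ]
scene few 0
top 4040 tilt 0.1507 side 0.001 z0 0.0675 front x -0.1044
  ridge 64 [-0.1659 -0.0057  0.0293]
```

View pics/t5.png

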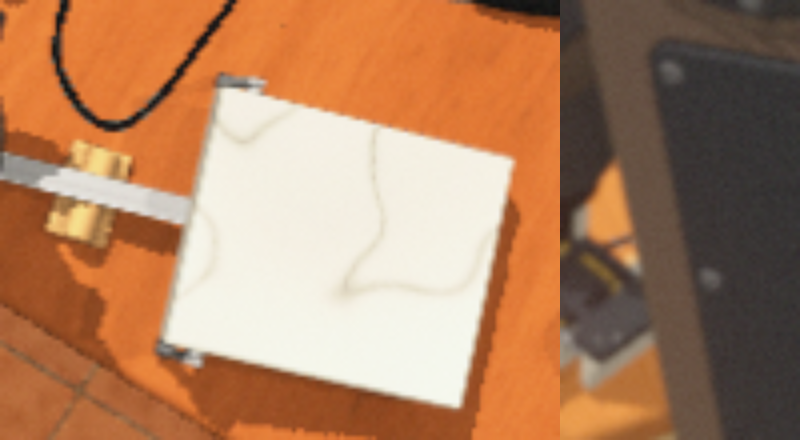

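The legs, at (240,82) and (180,352), have swung forward under the front. I'll lower the slab gently.

Call:
play_rows --pt "0 0 0.0006 0.001 -0.0002 0" --pt "0 0 0.0008 0.0014 -0.0003 0" --pt "0 0 0.0008 0.0014 -0.0003 0" --pt "0 0 0.0008 0.0014 -0.0003 0" --pt "0 0 0.0008 0.0014 -0.0003 0" --pt "0 0 0.0008 0.0014 -0.0003 0" --pt "0 0 0.0008 0.0014 -0.0003 0" --pt "0 0 0.0008 0.0014 -0.0003 0" --pt "0 0 0.0008 0.0014 -0.0003 0" --pt "0 0 0 0 0 0"

```text
clock: 22.4
tool_pos: [0.4493, -0.1755, 0.0521]
orientation: [-179.9, 0.1, -101.9]
force: [-1.0, 2.6, 12.6]
opening: 0.0239
gripper_force: 30.0
```

Run:
```python
from chk import *
path([lift(f) for f in (.1,.06,)],[8]*4); tilt()
```

```text
t 22.4 tcp [ 0.4493 -0.1755  0.0521] toe slab x -51.4 y -1.2 z 27.4 th 0.002 F slab [-2.4 -1.5 12.6] M [ 0.83  0.66 -0.16] grip 0.0239
(np.float64(-0.0497), np.float64(0.0271), np.float64(0.0077)) tcp [ 0.4481 -0.1771  0.0533] total [-0.0016 -0.002   0.0015] [0.002  0.0001 0.0001] per row 8 [-0.0002    -0.00025    0.0001875] [0.0002 0.     0.    ]
(np.float64(-0.0511), np.float64(0.0215), np.float64(0.0567)) tcp [ 0.448  -0.1773  0.0597] total [-0.     -0.0002  0.008 ] [ 0.0153 -0.0032 -0.    ] per row 8 [-0.0e+00 -2.5e-05  1.0e-03] [ 0.0019 -0.0004 -0.    ]
scene few 0
top 4053 tilt 0.1202 side 0.002 z0 0.0642 front x -0.1053
  ridge 60 [-0.1657 -0.0077  0.029 ]
```

Call:
play_rows --pt "0 0 0.0006 0.0011 -0.0002 0" --pt "0 0 0.0006 0.0011 -0.0002 0" --pt "0 0 0.0006 0.0011 -0.0002 0" --pt "0 0 0.0006 0.0011 -0.0002 0" --pt "0 0 0.0006 0.0011 -0.0002 0" --pt "0 0 0.0006 0.0011 -0.0002 0" --pt "0 0 0.0006 0.0011 -0.0002 0" --pt "0 0 0 0 0 0"

```text
clock: 23.3
tool_pos: [0.4478, -0.1754, 0.0539]
orientation: [179.9, 1.5, -102.0]
force: [2.0, 1.0, 0.6]
opening: 0.0237
gripper_force: 30.0
```

Run:
```python
from chk import *
path([lift(f) for f in (.06,)],[8]*4); tilt()
```

```text
t 23.3 tcp [ 0.4478 -0.1754  0.0539] toe slab x -51.9 y -3.0 z 23.2 th 0.026 F slab [-1.4  1.8  0.6] M [-0.35 -0.43  0.18] grip 0.0237
(np.float64(-0.0511), np.float64(0.0215), np.float64(0.0567)) tcp [ 0.448  -0.1773  0.0597] total [ 0.0003 -0.0024  0.0072] [ 0.0093 -0.0028  0.0003] per row 8 [ 3.75e-05 -3.00e-04  9.00e-04] [ 0.0012 -0.0003  0.    ]
scene few 0
top 4058 tilt 0.1162 side 0.003 z0 0.0638 front x -0.1055
  ridge 62 [-0.1653 -0.0033  0.0289]
```

The slab rests on its legs at about 0.116 and the load is off the bar. I'll tip the toe down slightly and check that the bar is free, then draw it out.

Call:
play_rows --pt "0 0 0.0019 0.0031 -0.0007 0" --pt "0 0 0.0019 0.0031 -0.0007 0" --pt "0 0 0.0019 0.0031 -0.0007 0" --pt "0 0 0.0019 0.0031 -0.0007 0" --pt "0.0003 0.0012 0 0 0 0" --pt "0 0 0 0 0 0" --pt "0 0 0 0 0 0"

```text
clock: 24.1
tool_pos: [0.4476, -0.1744, 0.0599]
orientation: [179.9, 3.8, -102.0]
force: [-0.2, -1.2, 0.6]
opening: 0.0237
gripper_force: 30.0
```

Run:
```python
from chk import *
obs(); tilt()
z=np.load('top.npz'); W=z['W']; hsv=cv2.cvtColor(z['p'],cv2.COLOR_BGR2HSV)
D=W-np.r_[C,0]; S=np.stack([D@xs,D@ys,W[...,2]],-1)
M=(hsv[...,1]<60)&(hsv[...,2]>140)&(S[...,2]>.035)&(S[...,2]<.1)&(abs(S[...,0])<.1)&(abs(S[...,1])<.08); P=S[M]
print('level bias',np.linalg.lstsq(np.c_[P[:,:2],np.ones(len(P))],P[:,2],rcond=None)[0])
# blade in grip, wrist view
o=get_obs(); p,d,V=cloud('wrist'); T=R.from_euler('xyz',o['orientation'],degrees=True).as_matrix(); L=(V-o['tool_pos'])@T
M=(abs(L[...,1])<.02)&(L[...,0]>.065)&(L[...,0]<.26)&(abs(L[...,2]-.02)<.018); P=L[M]; print('blade z,y fit',np.polyfit(P[:,0],P[:,2],1),np.polyfit(P[:,0],P[:,1],1))
```

```text
t 24.1 tcp [ 0.4476 -0.1744  0.0599] toe slab x -54.2 y -3.4 z 19.5 th 0.066 F slab [1.2 0.  0.6] M [-0.68  0.25 -0.01] grip 0.0237
scene few 0
top 4050 tilt 0.116 side 0.001 z0 0.0638 front x -0.1054
  ridge 43 [-0.163  -0.0101  0.029 ]
level bias [0.00022279 0.00124594 0.05209746]
blade z,y fit [-0.00305318  0.017355  ] [ 0.02049757 -0.00095974]
```

Call:
play_rows --pt "0 0 0.0038 0 0 0" --pt "0.0013 0.0061 0.0005 0 0 0" --pt "0.0026 0.0122 0.0009 0 0 0" --pt "0.0039 0.0183 0.0013 0 0 0" --pt "0.0052 0.0244 0.0018 0 0 0" --pt "0.0052 0.0244 0.0018 0 0 0" --pt "0.0052 0.0244 0.0018 0 0 0" --pt "0.0052 0.0244 0.0018 0 0 0" --pt "0.0052 0.0244 0.0018 0 0 0" --pt "0.0052 0.0244 0.0018 0 0 0"

```text
clock: 25.25
tool_pos: [0.4792, -0.0264, 0.074]
orientation: [179.9, 3.8, -101.9]
force: [0.0, 0.4, -1.9]
opening: 0.0234
gripper_force: 30.0
```

Run:
```python
from chk import *
t,r=obs(); tilt()
tgt=np.array([.529,.060,.080]); bx=np.array([np.cos(np.radians(-79.4)),np.sin(np.radians(-79.4)),0])
Q=R.from_matrix(np.c_[bx,np.cross([0,0,-1],bx),[0,0,-1]])
print((tgt-t)/.8,(Q*r.inv()).as_rotvec()/np.pi)
```

```text
t 25.25 tcp [ 0.4792 -0.0264  0.074 ] toe slab x -205.6 y -2.9 z 33.4 th 0.066 F slab [-0.4 -0.  -1.9] M [-0.16 -0.01  0.02] grip 0.0234
scene 225 tilt 0.1117 side 0.022 z0 0.0645 front x None
  ridge 55 [-0.169  -0.0118  0.0299]
top 4050 tilt 0.1152 side 0.001 z0 0.0638 front x -0.1055
  ridge 61 [-0.166  -0.0096  0.029 ]
[0.06230193 0.10794556 0.00752073] [-0.02129711 -0.00038801  0.12520004]
```

Call:
play_rows --pt "0.0078 0.0135 0.0041 -0.0027 0 0.0157" --pt "0.0078 0.0135 0.0041 -0.0027 0 0.0157" --pt "0.0078 0.0135 0.0041 -0.0027 0 0.0157" --pt "0.0078 0.0135 0.0041 -0.0027 0 0.0157" --pt "0.0078 0.0135 0.0041 -0.0027 0 0.0157" --pt "0.0078 0.0135 0.0041 -0.0027 0 0.0157" --pt "0.0078 0.0135 0.0041 -0.0027 0 0.0157" --pt "0.0078 0.0135 0.0041 -0.0027 0 0.0157" --pt "0 0 0 0 0 0" --pt "0 0 0 0 0 0"

```text
clock: 26.35
tool_pos: [0.5289, 0.0588, 0.1]
orientation: [179.9, -0.1, -79.3]
force: [0.5, -0.4, -2.6]
opening: 0.0234
gripper_force: 30.0
```

Run:
```python
from chk import *
obs()
o=get_obs(); p,d,V=cloud('wrist'); T=R.from_euler('xyz',o['orientation'],degrees=True).as_matrix(); L=(V-o['tool_pos'])@T
M=(abs(L[...,1])<.02)&(L[...,0]>.065)&(L[...,0]<.26)&(abs(L[...,2]-.02)<.018); P=L[M]; print(o['tool_pos'],o['orientation'],'blade z,y fit',np.polyfit(P[:,0],P[:,2],1),np.polyfit(P[:,0],P[:,1],1), P[:,0].max())
p,d,V=cloud('top'); 
M=(V[...,2]>.05)&(V[...,2]<.12)&(V[...,0]>.53)&(V[...,0]<.62)&(V[...,1]<-.07)&(V[...,1]>-.22); P=V[M]; print(len(P), P.min(0) if len(P) else 0, np.polyfit(P[:,1],P[:,2],1) if len(P)>20 else 0)
```

```text
t 26.35 tcp [0.5289 0.0588 0.1   ] toe slab x -315.8 y 122.8 z 76.0 th -0.001 F slab [ 0.3  0.6 -2.6] M [0.06 0.11 0.01] grip 0.0234
[0.52891759 0.05876002 0.09996767] [ 1.79897841e+02 -7.38208305e-02 -7.93077265e+01] blade z,y fit [-0.01114134  0.01892208] [0.00276947 0.00033854] 0.11611228081896476
318 [ 0.54488513 -0.18478919  0.07752462] [-0.01383335  0.08141414]
```

Call:
play_rows --pt "0 0 -0.025 0 0 0" --pt "0 0 -0.03 0 0 0" --pt "0 0 -0.02 0 0 0" --pt "0 0 -0.01 0 0 0" --pt "0 0 -0.005 0 0 0" --pt "0 0 -0.0025 0 0 0" --pt "0 0 0 0 0 0" --pt "0 0 0 0 0 0"

```text
clock: 27.25
tool_pos: [0.5295, 0.0586, 0.0268]
orientation: [180.0, -0.1, -79.3]
force: [-0.7, -0.2, -1.8]
opening: 0.024
gripper_force: 30.0
```

Call:
play_rows --pt "0 0 -0.0015 0 0 0" --pt "0 0 -0.0012 0 0 0" --pt "0 0 0 0 0 0" --pt "0 0 0 0 0 0"

```text
clock: 27.65
tool_pos: [0.5294, 0.0585, 0.0244]
orientation: [180.0, -0.1, -79.3]
force: [0.7, -1.4, 2.3]
opening: 0.0237
gripper_force: 30.0
```

Touchdown. I'll release the bar and retreat upward.

Call:
play_rows --pt "0 0 0 0 0 0" --pt "0 0 0 0 0 0" --pt "0 0 0 0 0 0" --pt "0 0 0 0 0 0" --pt "0 0 0 0 0 0" --pt "0 0 0 0 0 0" --pt "0 0 0 0 0 0" --gripper 0.2

```text
clock: 28.35
tool_pos: [0.5291, 0.0584, 0.024]
orientation: [179.9, -0.1, -79.4]
force: [-0.1, 0.2, 0.8]
opening: 0.0524
gripper_force: 0.0
```

Call:
play_rows --pt "0 0 0.02 0 0 0" --pt "0 0 0.04 0 0 0" --pt "0 0 0.04 0 0 0" --pt "0 0 0.04 0 0 0" --pt "0 0 0.04 0 0 0" --pt "0 0 0 0 0 0" --pt "0 0 0 0 0 0"

```text
clock: 29.05
tool_pos: [0.5293, 0.0586, 0.1687]
orientation: [-180.0, -0.0, -79.4]
force: [-0.0, 0.2, 0.2]
opening: 0.0523
gripper_force: 0.0
```

Run:
```python
from chk import *
tilt(); o=get_obs(); print(o['clock'],o['tool_pos'],o['opening'])
p,d,W=cloud('wrist'); cv2.imwrite('pics/w6.png',p)
hsv=cv2.cvtColor(p,cv2.COLOR_BGR2HSV)
for n,lo,hi,y0,y1 in(('blade',.001,.012,-.3,-.01),('handle',.014,.028,0,.12)):
    M=(W[...,2]>lo)&(W[...,2]<hi)&(abs(W[...,0]-.55)<.05)&(W[...,1]>y0)&(W[...,1]<y1)
    if n=='blade': M&=hsv[...,1]<90
    P=W[M]; print(n,len(P),cv2.minAreaRect((P[:,:2]*1000).astype(np.float32)),np.polyfit(P[:,1],P[:,2],1),P[:,2].mean())
```

```text
scene 2034 tilt 0.1267 side 0.0 z0 0.0649 front x -0.1069
  ridge 63 [-0.1694 -0.0112  0.0295]
top 4058 tilt 0.1155 side 0.002 z0 0.0638 front x -0.1054
  ridge 67 [-0.166  -0.0083  0.0288]
29.15 [0.5284514  0.05826539 0.16716586] 0.052827753704315014
blade 2747 ((549.2130737304688, -51.14143753051758), (20.456064224243164, 85.9121322631836), 10.111555099487305) [0.00196255 0.00526294] 0.0051590892873712955
handle 3508 ((528.7422485351562, 57.96732711791992), (23.977699279785156, 109.71007537841797), 11.1273832321167) [0.00502276 0.01974283] 0.02001943860324417
```

View pics/w6.png

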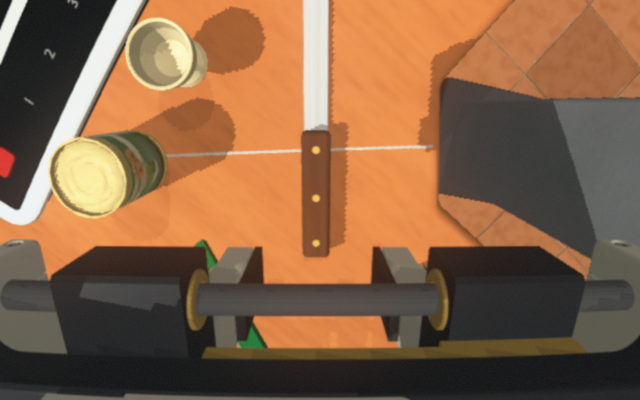

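The bar lies flat on the worktop: its handle runs from (316,130) to (316,255) and the blade top is 5 mm up. It is clear of everything. The slab stands at about 0.116 to 0.127 rad, so I'll hand in.

```bash
python3 -c "
from plant import *
print(close_job())"
```

```text
the job is handed in; nothing more can be done
None
```

I handed the job in and got no verdict back: the slab stands on its sprung legs at about 0.12 rad, and the bar lies flat on the worktop, clear of the slab and block.

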